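Index the model turntable on by one hole

TASK

Press the dished plunger of the model turntable down to free its pin, and turn the table with it counter-clockwise (seen from above) to the next hole of the ring, where the pin must spring fully up again and lock the table. Only press and push the plunger with the fingertips, without gripping it round or pulling it up; do not turn the table the wrong way or past that hole, and leave the two loose jars beside it where they stand.

Things in the scene. Friction and masses are not known exactly. Their poses are not given: they have to be found in the camera images.
- indexer: Fixed stand of the turntable: base and flat steel index ring, 168 mm inside, 224 mm outside, top 48, underside 41 mm above the work surface; 6 through holes of 12 mm, 60 degrees apart, 97 mm from the axis. Origin: on the axis, on the work surface; -x points at the pin's first hole. Beware: right of it stands a fixed bench microscope with a folded arm 430 mm tall; pass above it.
- turn_axis (a point): Point on the vertical axis of the round aluminium table (164 mm across) inside the ring, level with the top of table and ring, 48 mm above the work surface. Two plaster jaw models, 31 mm tall (tops at 79 mm), are mounted on the table and turn with it.
- cup (a point): Centre of the floor of the plunger's round black dished cup, on the table 62 mm from its axis; moves with the cup. At rest the floor is 75 mm above the work surface. Cup: 52 mm outside, 44 mm inside, rim 10 mm higher than the floor, so shut fingers fit into it, press on its floor and push on its rim from inside. Pressing the cup lowers the pin.
- pin (a point): Top of the 8 mm round-topped steel pin, joined to the cup by a bar under the table, on the same radius as the cup, 97 mm from the axis. At rest it stands up from below into a ring hole, its top level with the ring's top (48 mm above the work surface).
- plunger (a joint): How far the plunger is pressed down, m: 0 at rest (pin fully in a hole), 0.014 hard stop, negative if pulled up. The pin is out of its hole from 0.007 on. Spring 500 N/m: 4 N at 0.007, 8 N at the stop. Let up between holes, the pin rides under the ring at about 0.007 and the cup stays that low until the pin meets a hole and springs up.
- turntable (a joint): Angle of the table, rad, counter-clockwise seen from above positive; about 0 at the start (locked in a hole, some 0.02 of play either way). Holes at every 1.047 (60 degrees), so the next is at 1.047. Friction about 0.06 N m (1 N at the cup); it stays where it is left.
- jar_wax: Loose white jar with a green lid, 59 mm across, 40 mm tall, beside or behind the turntable; origin under its centre. To be left alone.
- jar_small: Loose white jar with a blue lid, 37 mm across, 50 mm tall, beside or behind the turntable; origin under its centre. To be left alone.
Mind the look-alikes: they are no part of the job. There is more than one size of the indexer; the one meant has the size given above.

How it is judged:
On the way, in this order (a step that is already met when the one before it is completed fails the run):
1. the plunger is pressed down until its pin is out of the first hole (value of joint plunger above 0.006 m and value of joint turntable below 0.2 rad and contact force between the fingers and plunger above 0.5 N), for 0.05 s.
2. the table is on its way to the next hole with the pin out (value of joint turntable above 0.4 rad and value of joint plunger above 0.005 m), for 0.05 s.
At the end, for the whole second after the job is handed in: The table stands still at the next hole counter-clockwise (1.047 rad, within 0.04), the plunger has sprung back to within 1.5 mm of its rest height with the pin in that hole, and the two loose jars are within 20 mm of where they stood (value of joint turntable between 1.007 and 1.087 rad and value of joint plunger between -0.0015 and 0.0015 m and velocity of joint turntable between -0.02 and 0.02 rad/s and distance of each of jar_wax, jar_small from where it was at the start of the episode below 0.02 m); the robot touches nothing.
It fails at once if the table is turned the wrong way, clockwise past its first hole (value of joint turntable below -0.15 rad).
It fails at once if the table is turned past the next hole (value of joint turntable above 1.25 rad).
It fails at once if the plunger is pulled up (value of joint plunger below -0.004 m).
It fails at once if the plunger's cup is gripped round instead of pressed (z of the grasp point in the frame of cup below 0.006 m and horizontal distance between the grasp point and cup below 0.03 m).
It fails at once if a loose jar is disturbed or lifted (distance of any of jar_wax, jar_small from where it was at the start of the episode above 0.03 m).
It also fails if it takes over 58 s, if anything falls off the work surface, if the arm or the gripper's body presses on something with over 40 N, if the wrist force passes 120 N, or if a joint passes its speed limit or range.

ROBOT

A 6-joint arm with a two-finger parallel gripper is mounted at the origin on a cart in front of the work surface, level with it; the furniture and walls round the work are solid. World frame = base frame: x ahead of the robot, y to its left, z up, the work surface at z = 0. Lengths are in m, angles in rad, forces in N, time in s.
With the tool pointing down it reaches from about 0.375 to 0.975 m from the base axis. Payload 3.8 kg.
Tool frame: the origin (TCP) lies between the finger pads; the fingertips stand 17 mm ahead of it and the grasp point (between the pads) lies 2 mm behind it; z points along the fingers, y is the line along which they close (so a half turn about z gives the same grasp; the last joint's range is limited). The gripper opens to 85 mm and grips with 20 to 120 N. Pads are 22 mm wide; open, the fingers measure 114 mm over their backs; the gripper's body (76 mm by 85 mm) begins 54 mm behind the grasp point. The pads swing forward as they close: fully open they stand 13 mm farther back than shut.
Start: joints at [-1.333, 0.264, 1.604, -0, 1.274, -0.037], TCP at [0.183, -0.65, 0.248] pointing down, gripper open.
Joint ranges: [-2.63, 2.63], [-0.94, 2.18], [0.31, 2.57], [-1.31, 4.45], [0, 2.66], [-2.55, 2.55]. Speed limits (rad/s): [2.57, 2.57, 3.14, 3.14, 3.14, 3.14].

INTERFACE

Orientations are given as a rotation vector (axis times angle).
In Python, from workcell import bot gives the robot as it stands.
- The arm moves only by the tool play_rows, never from a script. Its argument "steps" is one flat list of numbers, 4 for each row, row after row: the shift along the tool's x, y, z in m, then the turn about the tool's z in rad. A call has 1 to 10 rows; each row is the pose to reach, as a shift and turn from the pose commanded when the call began, along the tool's axes at that moment; what a row does not reach only later rows make up. A row lasts 1/8 s, in which the tool goes at most 62.5 mm and 10.7 degrees, less where a joint would pass 70% of its speed; a pose out of reach is approached as far as the arm can. A call with a gripper value outside its range is refused whole. "jaw" is the closure in counts, from 0 (fully open) to 255 (shut), set as the call begins (left out, the last holds). The fingers move at their own pace and stop on an object; "grip_force" is the grip in N (left out, the last holds). Time passes only in rows, so rows that repeat a pose let the fingers close. It gives the time, the measured TCP pose, the force, the opening and the grip force at its end, in the units of the state.
- bot.read_state(): the state, without advancing time (a new reading comes with each control period).
- bot.read_camera(name): name is "scene" or "top" or "wrist"; returns a dict with "pixels" (400x640x3 uint8, blue, green, red), "mtx" (3x3 intrinsics, pixels), "R" (3x3) and "t" (3): a world point X has camera coordinates R X + t. Camera axes: x right, y down, z forward; pixel columns grow to the right and rows downward; lengths in m; the calibration is good to about 2 mm. A picture is of the moment at which its call begins. There is no depth.
- bot.finish_job(): hands the job in; it is judged then, once.
The state is a dict: "time": time; "q": joint angles; "joint_vel": joint speeds; "joint_torque": joint torques, N m; "tool_pos": TCP position; "tcp_rot": TCP orientation; "wrist_force": force on the tool from outside, world axes, zero at the start; "torque": the same for the moment, N m; "width": opening from 0.0 (shut) to 1.0 (fully open); "grip_force": force on a finger pad.
Only numpy, scipy, OpenCV 4.12 (cv2) and the standard library are available. Lean on these libraries where they do the work, as an engineer would, in place of code of your own. Each camera call takes 0.05 s, during which the arm holds its last target. There are 200 camera calls.

## Working session

There is one attempt and no reset: what is moved stays moved. The work goes in short steps, Python scripts to look and compute and a tool call to move; the robot and the scene stay as the last step left them, time stands still between calls to the robot, and variables do not carry over. Pictures are saved under pics/ and viewed, at most 10 in all, crops included, and the job is handed in when it is done.

Besides the shell and the picture viewer there is one more tool, called as a command line: name --argument value ..., lists and objects as JSON in quotes. play_rows: Moves the arm, as the interface text tells. Its arguments: {"type":"object","properties":{"steps":{"type":"array"},"jaw":{"type":"number"},"grip_force":{"type":"number"}},"required":["steps"]}

```bash
mkdir -p pics; cat > h.py <<'E'
import numpy as np, cv2
from workcell import bot
def ray(c,u,v,z):
    R=np.array(c['R']);t=np.array(c['t']);K=np.array(c['mtx'])
    o=-R.T@t; d=R.T@np.linalg.solve(K,[u,v,1.]); return o+d*(z-o[2])/d[2]
def proj(c,X):
    p=np.array(c['mtx'])@(np.array(c['R'])@np.array(X)+np.array(c['t'])); return p[:2]/p[2]
E
python3 - <<'E'
from h import *
import pickle
for n in ('top','scene'):
    c=bot.read_camera(n); cv2.imwrite(f'pics/{n}0.png',c['pixels']); pickle.dump(c,open(n+'.pkl','wb'))
    print(n,-np.array(c['R']).T@c['t'])
s=bot.read_state();print(s['time'],s['tool_pos'],s['tcp_rot'],s['width'])
E
```

```text
top [0.4853757  0.22566807 0.92929514]
scene [0.10319065 0.60327425 0.65082894]
0.1 [ 0.18300877 -0.64904367  0.24703989] [-3.10988886e+00 -4.30035552e-01  3.46551871e-04] 0.999238597117784
```

View pics/top0.png

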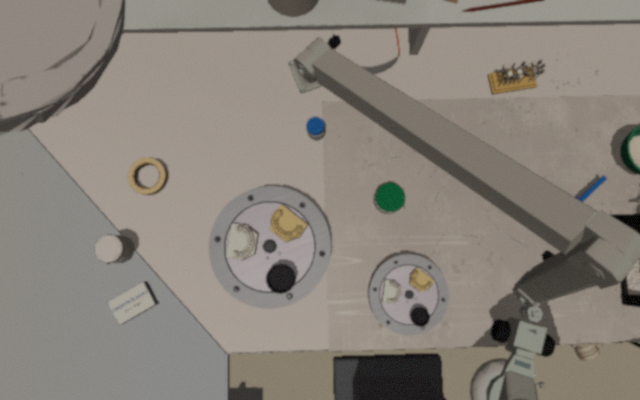

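View pics/scene0.png

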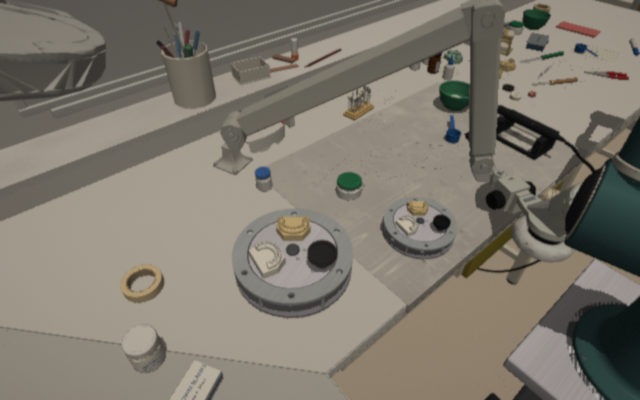

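The top view shows two turntables: a large one at (270,246) with its cup at (281,278), and a small one at (408,293) with its cup at (419,316). The jars are blue (316,127) and green (390,197), and the microscope arm folds across from (315,60) to (600,240). Next I measure the sizes.

```bash
python3 - <<'E'
from h import *
import pickle
for n,cands in (('top',[((270,246),(281,278)),((408,293),(419,316))]),('scene',[((292,250),(322,255))])):
    c=pickle.load(open(n+'.pkl','rb')); im=c['pixels']; g=im.max(2)
    dark=(g<45).astype('uint8')
    k,l,st,ce=cv2.connectedComponentsWithStats(dark)
    for i in range(1,k):
        if 4<st[i,4]<2500:
            u,v=ce[i]
            if any(np.hypot(u-a[0],v-a[1])<70 for a,_ in cands):
                x0,y0,w,h=st[i,:4]
                print(n,ce[i].round(1),st[i,:].tolist(),'z.048',ray(c,u,v,.048).round(4),'z.085',ray(c,u,v,.085).round(4))
    hsv=cv2.cvtColor(im,cv2.COLOR_BGR2HSV)
    for nm,lo,hi,z in(('blue',(105,150,60),(125,255,255),.05),('green',(60,120,40),(90,255,255),.04)):
        k,l,st,ce=cv2.connectedComponentsWithStats(cv2.inRange(hsv,lo,hi))
        for i in range(1,k):
            if st[i,4]>60: print(n,nm,ce[i].round(),st[i].tolist(),ray(c,*ce[i],z).round(3))
c=pickle.load(open('top.pkl','rb'))
for a,b in(((210,246),(331,246)),((368,293),(449,293))):
    print('ring dia',np.linalg.norm(ray(c,*a,.048)-ray(c,*b,.048)))
cv2.imwrite('pics/crop.png',cv2.resize(c['pixels'][170:350,190:460],None,fx=2.9,fy=2.9,interpolation=cv2.INTER_CUBIC))
E
```

```text
top [280.7 278.1] [268, 265, 27, 27, 580] z.048 [0.4577 0.2909 0.048 ] z.085 [0.4589 0.2881 0.085 ]
top [419.6 316.2] [411, 308, 18, 18, 235] z.048 [0.3826 0.0406 0.048 ] z.085 [0.3869 0.0483 0.085 ]
top blue [315. 125.] [308, 118, 16, 16, 180] [0.742 0.221 0.05 ]
top blue [592. 188.] [580, 177, 25, 23, 102] [ 0.608 -0.298  0.05 ]
top green [633. 134.] [626, 127, 14, 21, 74] [ 0.714 -0.396  0.04 ]
top green [390. 197.] [376, 183, 28, 28, 606] [0.603 0.083 0.04 ]
scene [322.  253.9] [309, 242, 28, 26, 572] z.048 [0.4737 0.2754 0.048 ] z.085 [0.4509 0.2955 0.085 ]
scene blue [453. 133.] [447, 117, 13, 25, 133] [ 0.557 -0.232  0.05 ]
scene blue [262. 172.] [256, 168, 13, 8, 75] [0.737 0.226 0.05 ]
scene green [537.  15.] [525, 10, 24, 12, 183] [ 0.857 -1.205  0.04 ]
scene green [456.  92.] [441, 82, 27, 25, 450] [ 0.686 -0.425  0.04 ]
scene green [349. 181.] [338, 173, 23, 16, 295] [0.598 0.089 0.04 ]
ring dia 0.22215323836354361
ring dia 0.14809875925953736
```

View pics/crop.png

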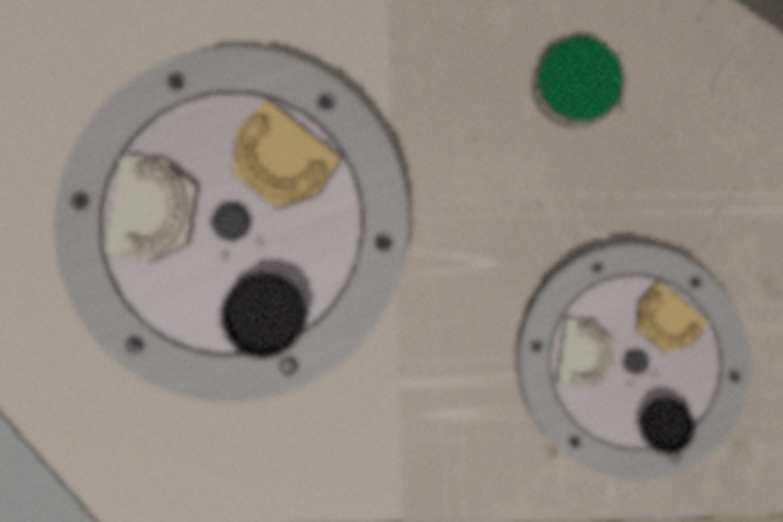

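The large one at (270,246) measures 222 mm across, which matches the 224 mm given. The small one at (408,293) is 148 mm and is the look-alike. The crop confirms a pin filling the hole next to the large cup. Now I compute the geometry and the transit.

```bash
cat >> h.py <<'E'
from scipy.spatial.transform import Rotation as Ro
def delta(target):
    s=bot.read_state(); return Ro.from_rotvec(s['tcp_rot']).inv().apply(np.array(target)-s['tool_pos'])
E
python3 - <<'E'
from h import *
import pickle
c=pickle.load(open('top.pkl','rb'))
H=np.array([(176,80),(326,101),(384,242),(289,366),(135,344),(80,200)])/2.9+[190-.3,170-.3]
P=np.array([ray(c,u,v,.048) for u,v in H]); A=P.mean(0)
print('axis',A,'r',np.linalg.norm((P-A)[:,:2],axis=1).round(4),'ang',np.degrees(np.arctan2(*(P-A)[:,[1,0]].T)).round(1))
for cup in ([.4589,.2881],[.4509,.2955]):
    d=np.array(cup)-A[:2];print('cup r',np.linalg.norm(d),np.degrees(np.arctan2(d[1],d[0])))
print(Ro.from_rotvec(bot.read_state()['tcp_rot']).as_matrix().round(3))
# microscope: some rays at height .43
for p in ((315,60),(590,240),(530,335)): print(p,ray(c,*p,.43).round(3),ray(c,*p,.1).round(3))
for t in ([.183,-.649,.56],[.45,-.25,.56],[.459,.288,.56]): print(t,delta(t).round(3))
E
```

```text
axis [0.51662558 0.31023568 0.048     ] r [0.0975 0.0969 0.0974 0.0976 0.0969 0.0972] ang [  20.8  -39.2  -99.4 -159.2  140.7   80.6]
cup r 0.06182419715510436 -159.01998260549706
cup r 0.06735720183350452 -167.3632488734457
[[ 0.962  0.271 -0.001]
 [ 0.271 -0.962  0.002]
 [ 0.    -0.002 -1.   ]]
(315, 60) [0.706 0.221 0.43 ] [0.851 0.218 0.1  ]
(590, 240) [ 0.5   -0.064  0.43 ] [ 0.51  -0.255  0.1  ]
(530, 335) [0.405 0.008 0.43 ] [ 0.352 -0.135  0.1  ]
[0.183, -0.649, 0.56] [ 0.    -0.001 -0.313]
[0.45, -0.25, 0.56] [ 0.365 -0.312 -0.312]
[0.459, 0.288, 0.56] [ 0.52  -0.828 -0.311]
```

play_rows --steps '[0,0,-0.06,0,0,0,-0.12,0,0,0,-0.18,0,0,0,-0.24,0,0,0,-0.3,0,0,0,-0.32,0,0,0,-0.32,0]' --jaw 255

```text
time: 0.98
tool_pos: [0.1832, -0.6499, 0.5705]
tcp_rot: [3.108, 0.43, 0.001]
wrist_force: [0.1, 0.8, -0.9]
width: -0.0
grip_force: 0.0
```

play_rows --steps '[0.04,-0.035,0,0,0.08,-0.07,0,0,0.12,-0.105,0,0,0.16,-0.14,0,0,0.2,-0.175,0,0,0.24,-0.21,0,0,0.28,-0.245,0,0,0.32,-0.28,0,0,0.36,-0.312,0,0,0.365,-0.312,0,0]'

```text
time: 2.22
tool_pos: [0.4509, -0.2476, 0.5655]
tcp_rot: [-3.108, -0.438, 0.004]
wrist_force: [0.0, 0.6, 0.4]
width: 0.002
grip_force: 0.0
```

play_rows --steps '[0.016,-0.053,0,0,0.032,-0.106,0,0,0.048,-0.159,0,0,0.064,-0.212,0,0,0.08,-0.265,0,0,0.096,-0.318,0,0,0.112,-0.371,0,0,0.128,-0.424,0,0,0.144,-0.477,0,0,0.155,-0.516,0,0]'

```text
time: 3.48
tool_pos: [0.4592, 0.2896, 0.5656]
tcp_rot: [3.11, 0.43, -0.005]
wrist_force: [0.8, -0.2, 0.2]
width: 0.001
grip_force: 0.0
```

```bash
python3 - <<'E'
from h import *
s=bot.read_state();print(s['time'],s['tool_pos'],s['wrist_force'],s['q'])
print(Ro.from_rotvec(s['tcp_rot']).as_matrix().round(3))
print(delta([.4587,.2882,.16]))
E
```

```text
3.475 [0.45920032 0.28959714 0.56558556] [ 0.77442502 -0.23212334  0.1684681 ] [ 5.17077921e-01 -1.34146758e-02  1.34547963e+00 -5.13158874e-04
  1.81338877e+00  1.81279849e+00]
[[ 0.962  0.272 -0.003]
 [ 0.271 -0.962 -0.002]
 [-0.004  0.001 -1.   ]]
[0.00061104 0.00063721 0.40558731]
```

play_rows --steps '[0,0,0.06,0,0,0,0.12,0,0,0,0.18,0,0,0,0.24,0,0,0,0.3,0,0,0,0.36,0,0.0005,0.0005,0.405,0,0.0005,0.0005,0.405,0,0.0005,0.0005,0.405,0]'

```text
time: 4.6
tool_pos: [0.4603, 0.2877, 0.1641]
tcp_rot: [-3.112, -0.429, -0.001]
wrist_force: [0.5, 0.1, 0.5]
width: -0.001
grip_force: 0.0
```

```bash
python3 - <<'E'
from h import *
c=bot.read_camera('wrist');im=c['pixels'].copy()
s=bot.read_state();print(s['tool_pos'],s['wrist_force'],delta([.4587,.2882,.16]))
for X,col in(([.4587,.2882,.085],(0,0,255)),([.5166,.3102,.048],(0,255,0)),([.426,.2757,.048],(255,0,0))):
    p=proj(c,X);print(p);cv2.drawMarker(im,tuple(int(round(a)) for a in p),col,0,14)
cv2.imwrite('pics/w1.png',im)
c=bot.read_camera('scene');cv2.imwrite('pics/s1.png',c['pixels'])
E
```

```text
[0.46111571 0.28834032 0.1653636 ] [0.10070211 0.0883802  0.98878644] [-0.00238084 -0.00051578  0.00535623]
[311.70730756 215.5985853 ]
[305.00081963 128.74314442]
[315.41767004 236.55830625]
```

View pics/w1.png

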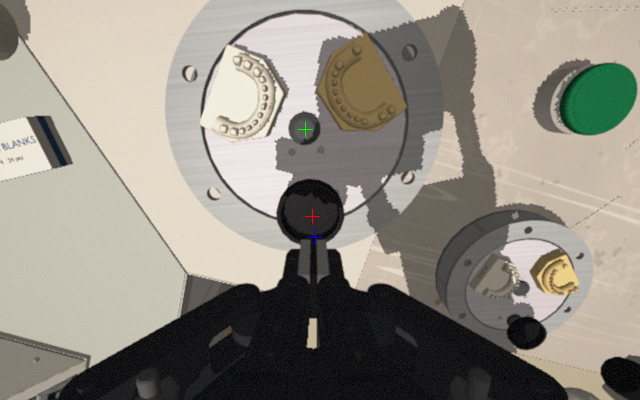

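The wrist view shows the axis marker right on the hub (305,129) and the cup ring around (310,212), within about 2 mm of the prediction. The fingers are shut and pointing down over it. I descend in small steps and watch the force.

play_rows --steps '[-0.001,-0.0005,0.05,0,-0.001,-0.0005,0.065,0,-0.001,-0.0005,0.07,0,-0.001,-0.0005,0.073,0,-0.001,-0.0005,0.073,0,-0.001,-0.0005,0.073,0]'

```text
time: 5.45
tool_pos: [0.4593, 0.2887, 0.0914]
tcp_rot: [-3.111, -0.43, -0.003]
wrist_force: [0.3, -0.3, 0.3]
width: 0.001
grip_force: 0.2
```

play_rows --steps '[0,0,0.003,0,0,0,0.006,0,0,0,0.006,0,0,0,0.006,0]'

```text
time: 5.95
tool_pos: [0.4593, 0.2887, 0.0849]
tcp_rot: [-3.111, -0.43, -0.003]
wrist_force: [2.2, 1.1, 3.1]
width: -0.001
grip_force: 1.8
```

play_rows --steps '[0,0,0.002,0,0,0,0.004,0,0,0,0.004,0,0,0,0.004,0]'

```text
time: 6.45
tool_pos: [0.4592, 0.2887, 0.0808]
tcp_rot: [-3.111, -0.43, -0.003]
wrist_force: [2.7, 2.3, 6.4]
width: 0.003
grip_force: 2.8
```

```bash
python3 - <<'E'
from h import *
s=bot.read_state();print(s['time'],s['tool_pos'],s['wrist_force'])
c=bot.read_camera('scene');im=c['pixels'];cv2.imwrite('pics/s2.png',cv2.resize(im[180:340,200:420],None,fx=3,fy=3))
A=np.array([.5166,.3102]);R=Ro.from_rotvec(s['tcp_rot']).as_matrix()
p0=A+.062*np.array([np.cos(np.radians(-159.2)),np.sin(np.radians(-159.2))])
for d in range(0,76,5):
    a=np.radians(-159.2+d);p=A+.062*np.array([np.cos(a),np.sin(a)]);print(d,(R.T@np.r_[p-p0,0]).round(4)[:2])
E
```

```text
6.45 [0.45921798 0.28866838 0.08079573] [2.727159   2.28295312 6.35700453]
0 [0. 0.]
5 [0.0007 0.0054]
10 [0.0019 0.0106]
15 [0.0035 0.0158]
20 [0.0056 0.0208]
25 [0.0081 0.0256]
30 [0.011  0.0301]
35 [0.0143 0.0344]
40 [0.018  0.0384]
45 [0.022  0.0421]
50 [0.0262 0.0454]
55 [0.0308 0.0483]
60 [0.0356 0.0508]
65 [0.0406 0.0528]
70 [0.0458 0.0544]
75 [0.0511 0.0556]
```

View pics/s2.png

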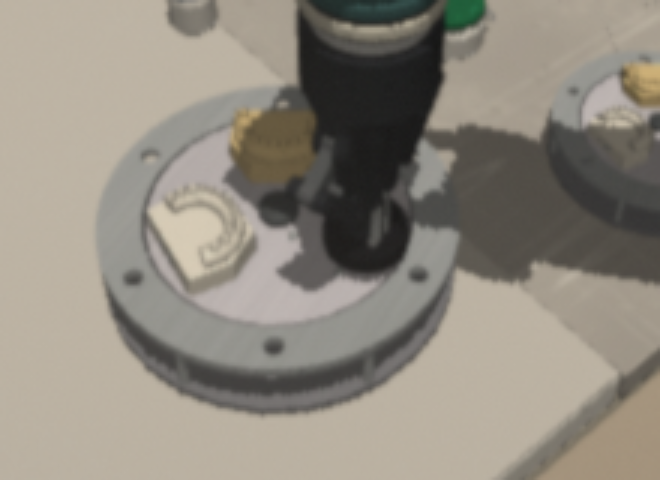

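The fingers are in the cup, the pin is out of the first hole (dark now at (419,272)) and the force is 6.4 N. Now I push along the arc to about 40 degrees.

play_rows --steps '[0.0007,0.0054,0,0,0.0019,0.0106,0,0,0.0035,0.0158,0,0,0.0056,0.0208,0,0,0.0081,0.0256,0,0,0.011,0.0301,0,0,0.0143,0.0344,0,0,0.018,0.0384,0,0,0.018,0.0384,0,0]'

```text
time: 7.62
tool_pos: [0.486, 0.2557, 0.0802]
tcp_rot: [3.111, 0.43, -0.002]
wrist_force: [-0.1, -0.7, 6.3]
width: -0.001
grip_force: 3.0
```

```bash
python3 - <<'E'
from h import *
s=bot.read_state();print(s['time'],s['tool_pos'],s['wrist_force'])
d=s['tool_pos'][:2]-np.array([.5166,.3102]);print(np.hypot(*d),np.degrees(np.arctan2(d[1],d[0]))+159.2)
a=bot.read_camera('scene')['pixels'][180:340,200:420];b=bot.read_camera('wrist')['pixels'][0:320,100:520]
cv2.imwrite('pics/s3.png',np.hstack([cv2.resize(a,(400,291)),cv2.resize(b,(382,291))]))
E
```

```text
7.625 [0.48595459 0.25568156 0.08019631] [-0.12128886 -0.70757827  6.32549832]
0.06254119755304852 39.85918613979845
```

View pics/s3.png

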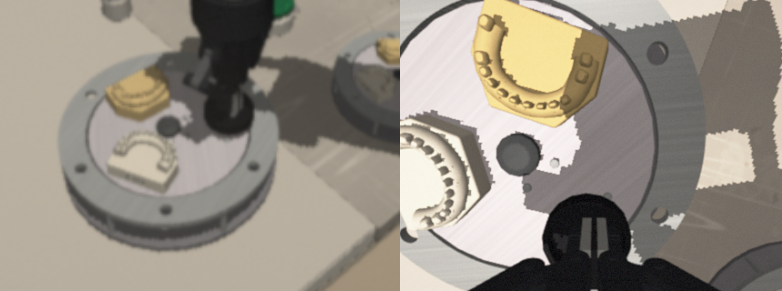

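The table has turned about 35–40° with the pin out. I ease up so the pin rides under the ring, keep the tips inside the rim, and push on slowly.

play_rows --steps '[0,0,-0.005,0,0,0,-0.009,0,0.002,0.0019,-0.009,0,0.004,0.0037,-0.009,0,0.0061,0.0054,-0.009,0,0.0082,0.007,-0.009,0,0.0105,0.0085,-0.009,0,0.0128,0.0099,-0.009,0,0.0128,0.0099,-0.009,0]'

```text
time: 8.85
tool_pos: [0.5009, 0.2503, 0.0889]
tcp_rot: [-3.112, -0.43, 0.001]
wrist_force: [-2.3, 2.5, -0.0]
width: -0.003
grip_force: 1.6
```

```bash
python3 - <<'E'
from h import *
s=bot.read_state();print(s['time'],s['tool_pos'],s['wrist_force'])
d=s['tool_pos'][:2]-np.array([.5166,.3102]);print(np.hypot(*d),np.degrees(np.arctan2(d[1],d[0]))+159.2)
c=bot.read_camera('wrist')
A=np.array([.5166,.3102]);im=c['pixels'].copy()
for k in range(0,71,10):
    t=np.radians(-159.2+k);p=proj(c,np.r_[A+.062*np.array([np.cos(t),np.sin(t)]),.078]);cv2.circle(im,tuple(int(v) for v in p),2,(0,0,255),-1)
cv2.imwrite('pics/s4.png',im)
E
```

```text
8.85 [0.50092412 0.25030045 0.08885804] [-2.32876693  2.5315036  -0.02320284]
0.06191679063634429 54.534436403084584
```

View pics/s4.png

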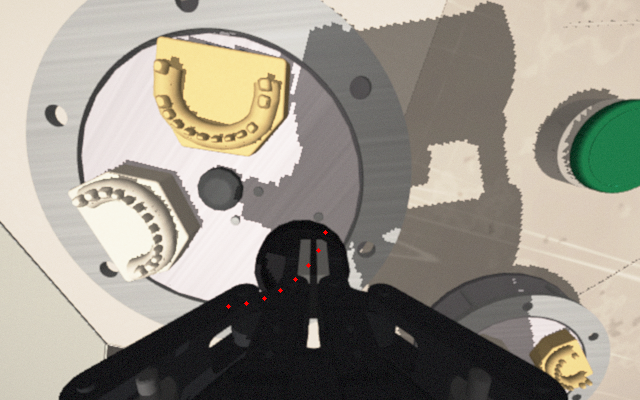

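The cup centre is at about (303,265), near 46°, so the table lags the fingers by about 8.5°. The next hole is visible at (366,249). I continue in small steps.

play_rows --steps '[0.0024,0.0013,0,0,0.0048,0.0025,0,0,0.0073,0.0035,0,0,0.0088,0.0041,0,0,0.0098,0.0045,0,0,0.0108,0.0048,0,0,0.0108,0.0048,0,0]'

```text
time: 9.78
tool_pos: [0.5122, 0.2487, 0.0889]
tcp_rot: [-3.111, -0.43, 0.003]
wrist_force: [-2.6, 4.2, -0.3]
width: 0.004
grip_force: 2.6
```

play_rows --steps '[0.001,0.0003,0,0,0.001,0.0003,0,0]'

```text
time: 10.02
tool_pos: [0.5151, 0.2488, 0.09]
tcp_rot: [-3.111, -0.43, -0.004]
wrist_force: [-1.5, 3.4, 2.3]
width: -0.006
grip_force: 2.1
```

play_rows --steps '[0.001,0.0003,0,0,0.001,0.0003,0,0]'

```text
time: 10.28
tool_pos: [0.5158, 0.2486, 0.0898]
tcp_rot: [-3.112, -0.43, -0.003]
wrist_force: [-0.5, 2.6, 2.6]
width: -0.005
grip_force: 2.0
```

The upward force rose to 2.5 N, so the cup floor has sprung up onto the tips and the pin is in the hole. I back off from the rim slightly and lift.

play_rows --steps '[0,0,-0.002,0,0,0,-0.004,0,-0.002,-0.001,-0.006,0,-0.004,-0.001,-0.01,0,-0.004,-0.001,-0.03,0,-0.004,-0.001,-0.06,0,-0.004,-0.001,-0.1,0,-0.004,-0.001,-0.14,0,-0.004,-0.001,-0.14,0]'

```text
time: 11.4
tool_pos: [0.5131, 0.249, 0.2339]
tcp_rot: [-3.11, -0.43, -0.012]
wrist_force: [-0.0, -0.4, 0.0]
width: 0.004
grip_force: 0.0
```

```bash
python3 - <<'E'
from h import *
import pickle
s=bot.read_state();print(s['time'],s['tool_pos'],s['wrist_force'])
A=np.array([.5166,.3102])
c=bot.read_camera('wrist');im=c['pixels'].copy()
for z,col in((.085,(0,0,255)),(.078,(0,255,0))):
    t=np.radians(-99.2);th=np.linspace(0,6.28,24)
    for q in th:
        p=proj(c,np.r_[A+.062*np.array([np.cos(t),np.sin(t)])+.026*np.array([np.cos(q),np.sin(q)]),z]);cv2.circle(im,tuple(int(round(v)) for v in p),1,col,-1)
t=np.radians(-99.2);p=proj(c,np.r_[A+.097*np.array([np.cos(t),np.sin(t)]),.048]);print('hole',p)
x,y=int(p[0]),int(p[1]);x0=max(0,min(x-130,380));y0=max(0,min(y-130,200))
cv2.imwrite('pics/s5.png',cv2.resize(im[y0:y0+200,x0:x0+260],None,fx=3,fy=3,interpolation=cv2.INTER_CUBIC)); print(x0,y0)
t=bot.read_camera('scene');hsv=cv2.cvtColor(t['pixels'],cv2.COLOR_BGR2HSV)
for nm,lo,hi in(('blue',(105,150,60),(125,255,255)),('green',(60,120,40),(90,255,255))):
    k,l,st,ce=cv2.connectedComponentsWithStats(cv2.inRange(hsv,lo,hi))
    print(nm,[(ce[i].round(),st[i,4]) for i in range(1,k) if st[i,4]>60])
E
```

```text
11.4 [0.51312698 0.24896318 0.23388572] [-0.03675296 -0.41765083  0.00462927]
hole [339.45884701 198.83852632]
209 68
blue [(array([453., 133.]), np.int32(146)), (array([262., 172.]), np.int32(79))]
green [(array([537.,  17.]), np.int32(248)), (array([455.,  94.]), np.int32(512)), (array([349., 181.]), np.int32(292))]
```

View pics/s5.png

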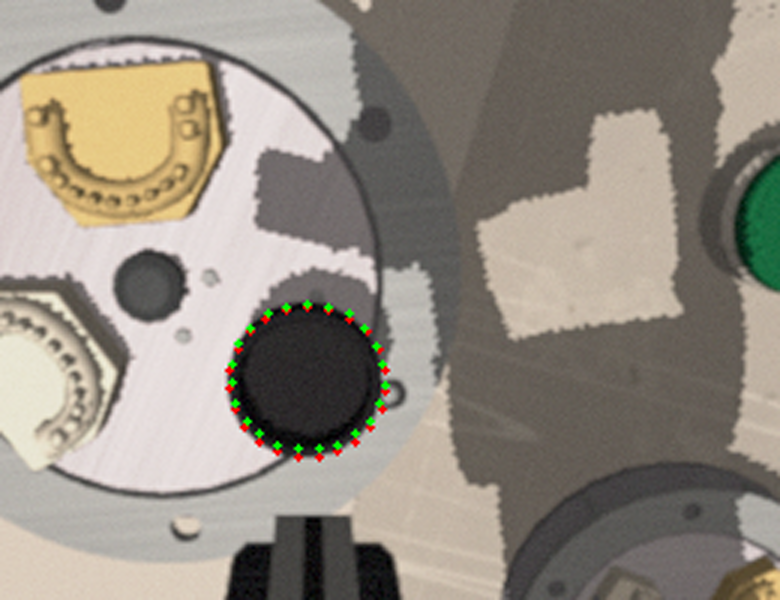

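The cup matches the predicted outline at the next hole. The pin fills that hole, showing as a bright top at (395,393), and the jars' pixels haven't moved.

```bash
python3 -c "
from workcell import bot
print(bot.finish_job())"
```

```text
the job is handed in; nothing more can be done
None
```

I turned the table counter-clockwise to the next hole and handed the job in. The last picture shows the pin up in that hole and the jars where they stood, but the hand-in gave no verdict.

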